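# Snap the cap onto the open syrup canister and keep it pressed

## Robot

A 6-joint arm with a two-finger parallel gripper is mounted at the origin on the work surface. World frame = base frame: x ahead of the robot, y to its left, z up, the work surface at z = 0. Lengths are in mm, angles in rad, forces in N, time in s.
With the tool pointing down it reaches from about 400 to 925 mm from the base axis. Payload 12.5 kg.
Tool frame: the origin (TCP) lies midway between the tips of the shut fingers; the grasp point (between the pads) lies 19 mm behind it; z points along the fingers, y is the line along which they close (so a half turn about z gives the same grasp; the last joint's range is limited). The gripper opens to 95 mm and grips with 3 to 60 N. Pads are 20 mm wide; open, the fingers measure 119 mm over their backs; the gripper's body (75 mm by 180 mm) begins 59 mm behind the grasp point.
Start: joints at [1.235, 0.491, 1.559, -0, 1.092, -0.106], TCP at [142.347, 608.595, 186.461] pointing down, gripper open.
Joint ranges: [-3.1, 3.1], [-0.84, 2.19], [0.05, 2.79], [-1.13, 4.28], [0.06, 2.93], [-2.69, 2.69]. Speed limits (rad/s): [2.22, 2.22, 2.79, 3.14, 3.14, 3.14].

## Interface

Orientations are given as [roll, pitch, yaw] about the fixed x, y, z axes, in that order (R = Rz(yaw) Ry(pitch) Rx(roll)).
In Python, from cell import state, read_camera, camera_info, env gives the robot as it stands.
- The arm moves only by the tool move_arm, never from a script. Its argument "commands" is a list of rows, each a list of 3 entries, a list of its own where there are three numbers: the shift along the world's x, y, z in cm, then the turn, a rotation vector about the world's x, y, z in degrees, then the opening, from 0 (shut) to 1 (fully open). A call has 1 to 10 rows; each row shifts and turns the commanded pose from where the row before left it; what a row does not reach is not made up. A row lasts 1/10 s, in which the tool goes at most 50 mm and 8.59 degrees, less where a joint would pass 70% of its speed; a pose out of reach is approached as far as the arm can. A call with a gripper value outside its range is refused whole. The fingers move at their own pace and stop on an object; the grip force is fixed at half the most. Time passes only in rows, so rows that do not move let the fingers close. It gives the time, the measured TCP pose, the force, the opening and the grip force at its end, in the units of the state.
- state(): the state, without advancing time (a new reading comes with each control period).
- read_camera(name): name is "scene" or "top"; returns the picture (420x560x3 uint8, blue, green, red); there is no depth.
- camera_info(name): a dict with "K" (3x3 intrinsics, pixels), "cam_to_world" (4x4, takes a point from camera to world coordinates). Camera axes: x right, y down, z forward; pixel columns grow to the right and rows downward; lengths in mm; the calibration is good to about 2 mm. A picture is of the moment at which its call begins. camera_info takes no time and is no camera call.
- env.job_done(): hands the job in; it is judged then, once.
The state is a dict: "t": time; "joints": joint angles; "qvel": joint speeds; "tau": joint torques, N m; "eef_pos": TCP position; "tcp_rot": TCP orientation; "ft_force": force on the tool from outside, world axes, zero at the start; "moment": the same for the moment, N m; "opening": opening from 0.0 (shut) to 1.0 (fully open); "grip_force": force on a finger pad.
Only numpy, scipy, OpenCV 4.12 (cv2) and the standard library are available. Lean on these libraries where they do the work, as an engineer would, in place of code of your own. Each camera call takes 0.05 s, during which the arm holds its last target. There are 200 camera calls.

## Task

Pick up the loose yellow cap and put it on the open neck of the yellow-banded syrup canister: press it straight down until it clicks over the catch balls, and do not stop at the click but keep pressing it down onto its rubber seal. Finish like that, the gripper still on the cap and pushing down with a steady, moderate force of about 10 N; do not let go. Leave the milk pitcher, tamper and cup where they stand.

Things in the scene. Friction and masses are not known exactly. Their poses are not given: they have to be found in the camera images.
- cap_mid (a point): Loose yellow ribbed plastic snap cap standing mouth down on the counter: 46 mm diameter (48 over the ribs), 44 mm tall, about 40 g. Point on its axis, half-way up (22 mm above its open lower edge); z is its axis, up. Mouth: inward lip 4 mm high, 28.4 mm opening; above it a 36 mm bore, 36 mm high. Grip across its side at mid-height or a little above; its turn about z does not matter.
- neck_top (a point): Centre of the top of the open canister's white neck, on its axis; z up. Neck 26 mm in diameter, 32 mm tall, its top 8 mm tapering to 12 mm. The canister is fixed: stainless, 100 x 100 mm, 80 mm tall, yellow band; its flat top lies 32 mm below this point.
- catch (a point): Point on the neck's axis, 17 mm below neck_top, level with the centres of four sprung steel catch balls that stick out 4 mm round the neck. The cap's lip meets them with cap mid about 27 mm above this point; the push peaks at about 10 to 15 N and drops (the click) at cap mid about 20 to 23 mm above this point; the balls then draw the cap on down to the rubber seal.
- neck_base (a point): Point on the neck's axis at the level of the canister's flat top, 32 mm below neck_top. Capped fully home, the cap's lower edge is 1 to 6 mm above this point (cap mid 23 to 28 mm above it).
- seal_ring (a joint): Compression in m of the black rubber seal ring round the foot of the neck (44 mm outside diameter, top 6 mm above the canister's top when free): 0 free, 0.005 bottomed; it pushes back about 2.5 N per mm. A clicked cap left alone compresses it under 1 mm; a 10 N push from above makes about 4 mm.
- pitcher: Bystander: stainless milk pitcher, 72 mm diameter, 95 mm tall, with a side handle; origin at the centre of its underside. Leave it standing.
- tamper: Bystander: coffee tamper, steel foot 58 mm diameter with a red ball handle, 89 mm tall; origin at the centre of its underside. Leave it standing.
- cup: Bystander: white ceramic cup with handle, 72 mm diameter, 60 mm tall; origin at the centre of its underside. Leave it standing.
- canister_black: Fixed canister of the same kind, 100 x 100 x 80 mm, black band, already closed by a black cap 46 mm in diameter that tops out 129 mm above the counter; origin at the centre of its underside. Nothing to do on it.
- canister_red: Fixed canister of the same kind, red band and red cap, top 129 mm above the counter; origin at the centre of its underside. Nothing to do on it.
Not all that is in view belongs to the job. What is meant by the part that bears cap_mid is not green or purple, and is the larger of those in its own colour.

How it is judged (in metres and radians):
On the way, in this order (a step that is already met when the one before it is completed fails the run):
1. the cap is lifted clear of the counter (height (world z) of cap_mid above 0.06 m), for 0.1 s.
2. the cap has clicked over the catch balls and sits straight on the neck, on its seal (z of cap_mid in the frame of neck_base below 0.0295 m and horizontal distance between cap_mid and neck_base below 0.004 m and angle between cap_mid's own z axis and vertical below 0.12 rad), for 0.2 s.
At the end, for the whole second after the job is handed in: The cap is clicked home (its middle less than 29.5 mm above the canister's flat top, within 4 mm of the neck's axis, tilted less than 0.12 rad), at rest, and the gripper's fingers are still on it (more than 2 N) and keep it pressed on the seal with 5 to 30 N (seal compressed more than 2 mm) (all of step 2 and value of joint seal_ring above 0.002 m and contact force between cap and seal_ring between 5 and 30 N and contact force between the fingers and cap above 2 N and linear speed of cap below 0.02 m/s); the arm keeps its last pose, push and grip.
It fails at once if the milk pitcher, tamper or cup was shifted by more than 30 mm (distance of any of pitcher, tamper, cup from where it was at the start of the episode above 0.03 m).
It also fails if it takes over 45 s, if anything falls off the work surface, if the arm or the gripper's body presses on something with over 40 N, if the wrist force passes 120 N, or if a joint passes its speed limit or range.

## Working session

There is one attempt and no reset: what is moved stays moved. The work goes in short steps, Python scripts to look and compute and a tool call to move; the robot and the scene stay as the last step left them, time stands still between calls to the robot, and variables do not carry over. Pictures are saved under pics/ and viewed, at most 10 in all, crops included, and the job is handed in when it is done.

Besides the shell and the picture viewer there is one more tool, called after "Call:" as name([rows], argument=value, ...), one row to a line, values as JSON. move_arm: Moves the arm, as the interface text tells. Its arguments: {"type":"object","properties":{"commands":{"type":"array"}},"required":["commands"]}

```bash
mkdir -p pics; python3 - <<'E'
from cell import *
import cv2
for n in ("scene","top"):
    cv2.imwrite(f"pics/{n}0.png",read_camera(n)); print(n,camera_info(n))
print(state())
E
```

```text
scene {'K': array([[457.77737765,   0.        , 281.5826083 ],
       [  0.        , 457.77737765, 209.88005872],
       [  0.        ,   0.        ,   1.        ]]), 'cam_to_world': array([[-6.21441201e-01,  5.06066859e-01, -5.98086255e-01,
         1.09076962e+03],
       [ 7.83384281e-01,  4.12042585e-01, -4.65327817e-01,
         3.97354504e+02],
       [ 1.09500194e-02, -7.57705247e-01, -6.52505061e-01,
         7.21346677e+02],
       [ 0.00000000e+00,  0.00000000e+00,  0.00000000e+00,
         1.00000000e+00]])}
top {'K': array([[382.53468051,   0.        , 280.5280696 ],
       [  0.        , 382.53468051, 215.44444299],
       [  0.        ,   0.        ,   1.        ]]), 'cam_to_world': array([[-2.34648585e-03, -9.70953329e-01,  2.39257449e-01,
         2.97246302e+02],
       [-9.99989140e-01,  3.24175238e-03,  3.34840105e-03,
        -3.33032043e+01],
       [-4.02675455e-03, -2.39246994e-01, -9.70950391e-01,
         1.09428373e+03],
       [ 0.00000000e+00,  0.00000000e+00,  0.00000000e+00,
         1.00000000e+00]])}
{'t': 0.1, 'joints': array([ 1.23541328e+00,  4.91510926e-01,  1.55941800e+00, -9.32892290e-06,
        1.09169005e+00, -1.05581763e-01]), 'qvel': array([-0.00149852, -0.00115368,  0.00052787, -0.00028835,  0.00224628,
       -0.00026984]), 'tau': array([ 3.16051817e-03, -6.13622403e+01, -2.58603448e+01,  6.94546360e-02,
        4.70309670e-02, -1.04202950e-04]), 'eef_pos': array([142.24963181, 608.33428721, 185.90280596]), 'tcp_rot': array([-3.14057117e+00, -9.99318371e-05,  2.91179562e+00]), 'ft_force': array([ 0.19730535,  0.23889607, -0.56305736]), 'moment': array([-0.02086706,  0.02167342,  0.03714719]), 'grip_force': 0.0, 'opening': 1.0003974553128934}
```

View pics/scene0.png

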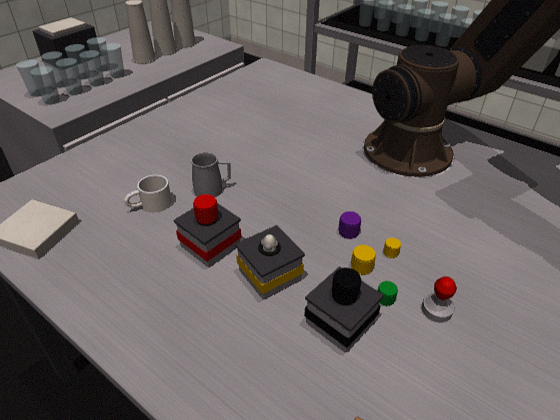

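View pics/top0.png

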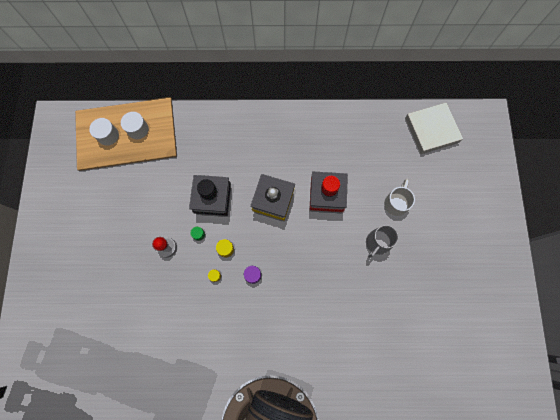

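The larger yellow cap is at about (363,260) in the scene view and (225,248) in the top view. The white neck is at about (269,242) and (273,194). I'll enlarge both.

```bash
python3 - <<'E'
import cv2,numpy as np
s=cv2.imread("pics/scene0.png");t=cv2.imread("pics/top0.png")
def c(im,u,v):  # 40x30 at x10
    return cv2.resize(im[v-15:v+15,u-20:u+20],None,fx=10,fy=10,interpolation=cv2.INTER_CUBIC)
o=np.vstack([np.hstack([c(s,363,260),c(s,269,246)]),np.hstack([c(t,225,248),c(t,273,194)])])
for k in range(0,800,50): cv2.line(o,(k,0),(k,6 if k%100 else 14),(0,255,0),1);cv2.line(o,(k,300),(k,306),(0,255,0),1)
for k in range(0,600,50): cv2.line(o,(0,k),(8,k),(0,255,0),1);cv2.line(o,(400,k),(408,k),(0,255,0),1)
cv2.imwrite("pics/crop0.png",o)
E
```

```text
(no output)
```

View pics/crop0.png

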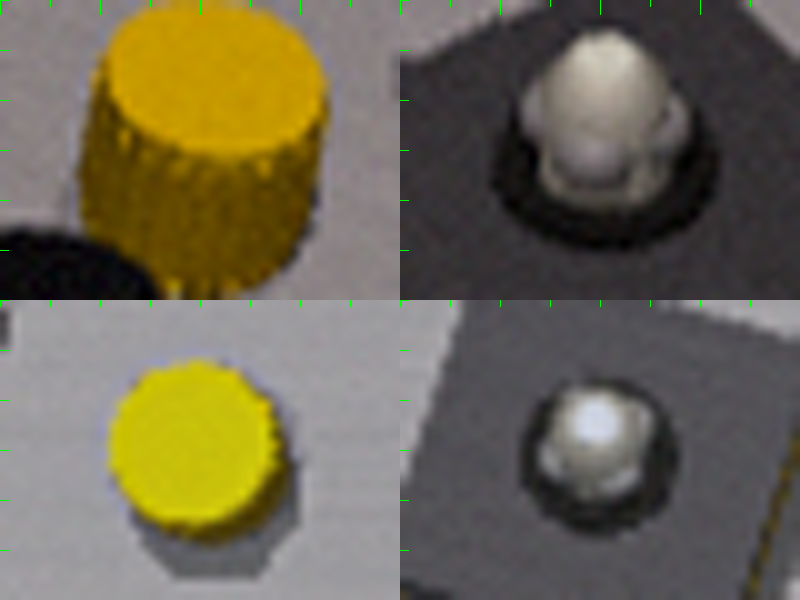

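```bash
cat >h.py <<'E'
import numpy as np
from cell import camera_info
def ray(n,p):
    i=camera_info(n);T=i["cam_to_world"];d=T[:3,:3]@np.linalg.solve(i["K"],[*p,1]);return T[:3,3],d/np.linalg.norm(d)
def tri(ps,pt):
    A=0;b=0;R=[ray("scene",ps),ray("top",pt)]
    for o,d in R: P=np.eye(3)-np.outer(d,d);A=A+P;b=b+P@o
    x=np.linalg.solve(A,b);return x.round(1),[round(float(np.linalg.norm(np.cross(x-o,d))),1) for o,d in R]
def atz(n,p,z):
    o,d=ray(n,p);return (o+d*(z-o[2])/d[2]).round(1)
def proj(n,X):
    i=camera_info(n);T=i["cam_to_world"];p=i["K"]@(T[:3,:3].T@(np.array(X)-T[:3,3]));return (p[:2]/p[2]).round(1)
E
python3 - <<'E'
from h import *
for n,z,s,t in [("captop",44,(364,252.6),(223.7,246.7)),("neck",112,(269,235.8),(272,190.5)),("ring",86,(269,247.8),(272.4,194.3)),
  ("tamperball",75,(445,287),(160,244)),("green",44,(387,287),(197,232)),("small",44,(392,241),(214,275)),("blackcap",129,(347,277),(207,187)),("redcap",129,(206,203),(331,184))]:
    print(n,tri(s,t),atz("scene",s,z),atz("top",t,z))
E
```

```text
captop (array([467.4, 128.4,  42.9]), [0.1, 0.1]) [468.4 128.9  44. ] [467.3 128.1  44. ]
neck (array([608.1,  -7.4, 113.5]), [0.2, 0.2]) [607.   -8.6 112. ] [608.4  -7.2 112. ]
ring (array([607.7,  -7.8,  80.3]), [0.4, 0.4]) [612.1  -4.6  86. ] [605.7  -7.6  86. ]
tamperball (array([471.4, 298.8,  66.6]), [0.5, 0.5]) [479.  300.5  75. ] [470.1 295.6  75. ]
green (array([511. , 206.7,  34. ]), [0.1, 0.1]) [519.4 209.6  44. ] [509.1 204.3  44. ]
small (array([390.5, 153.8,  33.2]), [0.1, 0.1]) [401.6 157.5  44. ] [389.5 152.   44. ]
blackcap (array([613.4, 166.9, 126.4]), [1.9, 1.9]) [614.5 169.6 129. ] [613.4 164.7 129. ]
redcap (array([ 622.1, -164. ,  122. ]), [1.1, 1.1]) [ 627.3 -156.2  129. ] [ 620.5 -164.   129. ]
```

Call:
move_arm([
  [[2,-3,0],[0,0,3],1],
  [[2,-3,0],[0,0,3],1],
  [[2,-3,0],[0,0,3],1],
  [[2,-3,0],[0,0,3],1],
  [[2,-3,0],[0,0,3],1],
  [[2,-3,0],[0,0,3],1],
  [[2,-3,0],[0,0,3],1],
  [[2,-3,0],[0,0,4],1],
  [[2,-3,0],[0,0,0],1],
  [[2,-3,0],[0,0,0],1],
])

```text
t: 1.1
eef_pos: [342.8, 307.3, 186.4]
tcp_rot: [3.142, -0.0, -2.935]
ft_force: [0.2, 0.6, 0.4]
opening: 0.999
grip_force: 0.0
```

Call:
move_arm([
  [[2,-3,0],[0,0,0],1],
  [[2,-3,0],[0,0,0],1],
  [[2,-3,0],[0,0,0],1],
  [[2,-3,0],[0,0,0],1],
  [[2,-3,-2],[0,0,0],1],
  [[2,-2.5,-2],[0,0,0],1],
  [[0.5,-0.5,-2],[0,0,0],1],
  [[0,0,-2],[0,0,0],1],
  [[0,0,0],[0,0,0],1],
  [[0,0,0],[0,0,0],1],
])

```text
t: 2.1
eef_pos: [467.2, 128.7, 106.6]
tcp_rot: [3.141, -0.001, -2.935]
ft_force: [0.4, 0.0, 0.7]
opening: 0.998
grip_force: 0.0
```

Call:
move_arm([
  [[0,0,-2],[0,0,0],1],
  [[0,0,-2],[0,0,0],1],
  [[0,0,-2],[0,0,0],1],
  [[0,0,-2],[0,0,0],1],
  [[0,0,-1],[0,0,0],1],
  [[0,0,-0.8],[0,0,0],1],
  [[0,0,0],[0,0,0],1],
  [[0,0,0],[0,0,0],0.6],
  [[0,0,0],[0,0,0],0.5],
  [[0,0,0],[0,0,0],0.4],
])

```text
t: 3.1
eef_pos: [467.7, 128.6, 9.0]
tcp_rot: [3.142, 0.001, -2.935]
ft_force: [-0.6, -0.7, -0.2]
opening: 0.803
grip_force: 0.0
```

Call:
move_arm([
  [[0,0,0],[0,0,0],0],
  [[0,0,0],[0,0,0],0],
  [[0,0,0],[0,0,0],0],
  [[0,0,0],[0,0,0],0],
  [[0,0,0],[0,0,0],0],
  [[0,0,0],[0,0,0],0],
])

```text
t: 3.7
eef_pos: [467.4, 128.6, 8.5]
tcp_rot: [3.142, 0.0, -2.935]
ft_force: [0.7, 0.3, 2.5]
opening: 0.473
grip_force: 30.0
```

Call:
move_arm([
  [[0,0,1],[0,0,0],0],
  [[0,0,2],[0,0,0],0],
  [[0,0,3],[0,0,0],0],
  [[0,0,3],[0,0,0],0],
  [[0,0,3],[0,0,0],0],
  [[0,0,2],[0,0,0],0],
  [[1,-1,0],[0,0,0],0],
  [[2,-2,0],[0,0,0],0],
  [[2,-2,0],[0,0,0],0],
  [[2,-2,0],[0,0,0],0],
])

```text
t: 4.7
eef_pos: [538.1, 57.2, 147.8]
tcp_rot: [3.141, -0.001, -2.935]
ft_force: [-0.1, 0.8, -0.7]
opening: 0.474
grip_force: 30.0
```

Call:
move_arm([
  [[2,-2,0],[0,0,0],0],
  [[2,-2,0],[0,0,0],0],
  [[2,-2,0],[0,0,0],0],
  [[1,-0.6,0],[0,0,0],0],
  [[0,0,0],[0,0,0],0],
  [[0,0,0],[0,0,0],0],
  [[0,0,0],[0,0,0],0],
  [[0,0,0],[0,0,0],0],
])

```text
t: 5.5
eef_pos: [606.8, -6.7, 148.6]
tcp_rot: [3.141, -0.0, -2.934]
ft_force: [0.0, 0.5, -0.7]
opening: 0.475
grip_force: 30.0
```

```bash
python3 - <<'E'
from cell import *
from h import *
import cv2
s=read_camera("scene");t=read_camera("top");cv2.imwrite("pics/s1.png",s);cv2.imwrite("pics/t1.png",t)
st=state();e=st["eef_pos"];print(e,st["tcp_rot"],st["ft_force"])
c=e+[0,0,-8.5]
print(proj("scene",c),proj("scene",c+[0,0,44]),proj("top",c+[0,0,44]))
def cr(im,u,v): return cv2.resize(im[v-37:v+38,u-25:u+25],None,fx=8,fy=8,interpolation=cv2.INTER_CUBIC)
o=np.hstack([cr(s,269,225),cr(t,275,190)])
for k in range(0,800,40): cv2.line(o,(k,0),(k,8),(0,255,0),1)
for k in range(0,600,40): cv2.line(o,(0,k),(8,k),(0,255,0),1);cv2.line(o,(400,k),(408,k),(0,255,0),1)
cv2.imwrite("pics/crop1.png",o)
E
```

```text
[607.0607377   -6.86874315 148.70169806] [ 3.14156325e+00  1.83163816e-04 -2.93429990e+00] [-0.12461714  0.13079588 -1.45566786]
[269.6 225.4] [269.4 207.5] [271.1 182.3]
```

View pics/crop1.png

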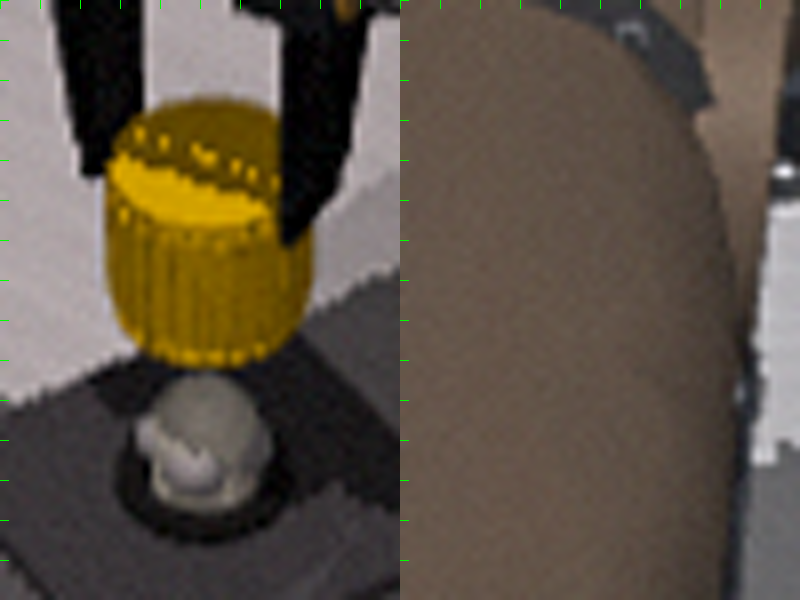

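The cap sits straight in the fingers, centred at about x=210 in the crop, and the neck is at about x=207. That puts it within about 1 mm of aligned, so I'll correct slightly and lower.

Call:
move_arm([
  [[0.07,-0.04,0],[0,0,0],0],
  [[0,0,-1],[0,0,0],0],
  [[0,0,-1],[0,0,0],0],
  [[0,0,-0.5],[0,0,0],0],
  [[0,0,-0.5],[0,0,0],0],
  [[0,0,-0.3],[0,0,0],0],
  [[0,0,-0.3],[0,0,0],0],
  [[0,0,0],[0,0,0],0],
  [[0,0,0],[0,0,0],0],
  [[0,0,0],[0,0,0],0],
])

```text
t: 6.6
eef_pos: [608.1, -7.8, 112.7]
tcp_rot: [-3.142, 0.0, -2.935]
ft_force: [-0.9, -0.8, 0.2]
opening: 0.475
grip_force: 30.0
```

Call:
move_arm([
  [[0,0,-0.2],[0,0,0],0],
  [[0,0,-0.2],[0,0,0],0],
  [[0,0,0],[0,0,0],0],
  [[0,0,0],[0,0,0],0],
])

```text
t: 7.0
eef_pos: [608.2, -7.9, 108.6]
tcp_rot: [-3.141, 0.0, -2.935]
ft_force: [0.5, -0.9, 2.3]
opening: 0.474
grip_force: 30.0
```

```bash
python3 -c "
from cell import state
s=state();print(s['eef_pos'],s['ft_force'],s['moment'])"
```

```text
[608.17491462  -7.87001051 108.61541625] [ 0.50269501 -0.88661338  2.32367802] [-0.15457674  0.05434051  0.02801518]
```

Ball contact is just beginning at the expected height, with small side forces. I'll press on.

Call:
move_arm([
  [[0,0,-0.1],[0,0,0],0],
  [[0,0,-0.1],[0,0,0],0],
  [[0,0,0],[0,0,0],0],
])

```text
t: 7.3
eef_pos: [609.0, -7.8, 107.8]
tcp_rot: [-3.141, 0.003, -2.935]
ft_force: [-0.0, 0.1, 11.4]
opening: 0.474
grip_force: 30.0
```

Call:
move_arm([
  [[0,0,-0.1],[0,0,0],0],
  [[0,0,-0.1],[0,0,0],0],
  [[0,0,0],[0,0,0],0],
])

```text
t: 7.6
eef_pos: [609.7, -7.8, 106.6]
tcp_rot: [-3.14, 0.005, -2.935]
ft_force: [-0.0, 1.1, 15.4]
opening: 0.477
grip_force: 30.0
```

Call:
move_arm([
  [[0,0,-0.1],[0,0,0],0],
  [[0,0,-0.1],[0,0,0],0],
  [[0,0,0],[0,0,0],0],
])

```text
t: 7.9
eef_pos: [609.6, -7.8, 104.5]
tcp_rot: [-3.14, 0.004, -2.935]
ft_force: [0.7, 0.6, 14.4]
opening: 0.473
grip_force: 30.0
```

Call:
move_arm([
  [[0,0,-0.1],[0,0,0],0],
  [[0,0,-0.1],[0,0,0],0],
  [[0,0,0],[0,0,0],0],
])

```text
t: 8.2
eef_pos: [608.4, -7.9, 100.9]
tcp_rot: [-3.141, 0.001, -2.935]
ft_force: [0.9, -0.7, 3.0]
opening: 0.476
grip_force: 30.0
```

The push peaked at about 15 N and fell to 3 N, which is the click. I'll go on to the seal.

Call:
move_arm([
  [[0,0,-0.2],[0,0,0],0],
  [[0,0,-0.2],[0,0,0],0],
  [[0,0,0],[0,0,0],0],
])

```text
t: 8.5
eef_pos: [607.3, -7.9, 94.9]
tcp_rot: [3.141, -0.002, -2.935]
ft_force: [1.8, -1.8, -11.6]
opening: 0.471
grip_force: 30.0
```

Call:
move_arm([
  [[0,0,-0.1],[0,0,0],0],
  [[0,0,-0.1],[0,0,0],0],
  [[0,0,0],[0,0,0],0],
])

```text
t: 8.8
eef_pos: [607.9, -7.8, 94.4]
tcp_rot: [3.141, -0.0, -2.935]
ft_force: [-0.2, -1.0, -3.4]
opening: 0.475
grip_force: 30.0
```

Call:
move_arm([
  [[0,0,-0.1],[0,0,0],0],
  [[0,0,-0.1],[0,0,0],0],
  [[0,0,0],[0,0,0],0],
])

```text
t: 9.1
eef_pos: [608.1, -7.7, 92.9]
tcp_rot: [3.142, 0.0, -2.935]
ft_force: [-0.5, -0.8, 4.1]
opening: 0.472
grip_force: 30.0
```

Call:
move_arm([
  [[0,0,-0.1],[0,0,0],0],
  [[0,0,-0.1],[0,0,0],0],
  [[0,0,0],[0,0,0],0],
  [[0,0,0],[0,0,0],0],
  [[0,0,0],[0,0,0],0],
])

```text
t: 9.6
eef_pos: [608.2, -7.7, 91.1]
tcp_rot: [-3.142, 0.001, -2.935]
ft_force: [-3.3, 0.7, 7.9]
opening: 0.475
grip_force: 30.0
```

Call:
move_arm([
  [[0,0,-0.06],[0,0,0],0],
  [[0,0,0],[0,0,0],0],
  [[0,0,0],[0,0,0],0],
  [[0,0,0],[0,0,0],0],
  [[0,0,0],[0,0,0],0],
  [[0,0,0],[0,0,0],0],
])

```text
t: 10.2
eef_pos: [608.2, -7.7, 90.7]
tcp_rot: [-3.142, 0.001, -2.935]
ft_force: [-3.6, 0.7, 9.0]
opening: 0.47
grip_force: 30.0
```

```bash
python3 - <<'E'
from cell import *
import cv2
s=read_camera("scene");st=state();print(st["eef_pos"],st["ft_force"],st["qvel"].round(4))
cv2.imwrite("pics/crop2.png",cv2.resize(s[195:270,220:320],None,fx=8,fy=8,interpolation=cv2.INTER_CUBIC))
E
```

```text
[608.19514671  -7.73480741  90.69527062] [-4.1788921   0.76316003  8.47928602] [ 0.0004  0.002   0.0001 -0.0008 -0.0004  0.0017]
```

View pics/crop2.png

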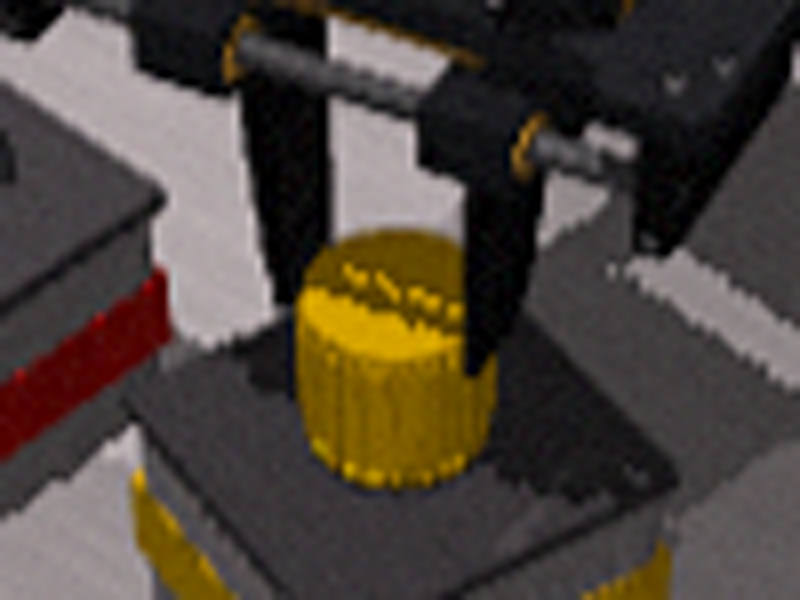

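The cap (about x 298–495, bottom edge at y≈485 in the crop) sits straight on the canister top, with no seal showing. The push is steady at about 9 N.

```bash
python3 -c "
from cell import env
print(env.job_done())"
```

```text
the job is handed in; nothing more can be done
None
```

The yellow cap clicked onto the yellow-banded canister and I handed the job in with the gripper still on it, pushing down at about 9 N; the seal looks compressed by about 4 mm, judging from the tool height, and no verdict came back.

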